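Set the outer collar of a cap sealer's double knob

ROBOT

A 7-joint arm with a two-finger parallel gripper is mounted at the origin on the work surface. World frame = base frame: x ahead of the robot, y to its left, z up, the work surface at z = 0. Lengths are in m, angles in rad, forces in N, time in s.
With the tool pointing down it reaches from about 0.35 to 0.9 m from the base axis. Payload 7.2 kg.
Tool frame: the origin (TCP) lies at the very end of the fingers, on their centre line; the grasp point (between the pads) lies 19 mm behind it (robot.hold_point_z is the z of the grasp point in the tool frame, in m); z points along the fingers, y is the line along which they close (so a half turn about z gives the same grasp; the last joint's range is limited). The gripper opens to 85 mm and grips with 20 to 120 N. Pads are 22 mm wide; open, the fingers measure 114 mm over their backs; the gripper's body (76 mm by 85 mm) begins 54 mm behind the grasp point. The pads swing forward as they close: fully open they stand 13 mm farther back than shut.
Start: joints at [-1.228, 0.411, -0.013, 1.596, 0.006, 1.134, -0.082], TCP at [0.25, 0.573, 0.207] pointing down, gripper open.
Joint ranges: [-2.95, 2.95], [-0.29, 1.99], [-1.47, 1.44], [0.14, 2.54], [-1.03, 4.17], [0.13, 1.85], [-2.86, 2.86]. Speed limits (rad/s): [2.39, 2.39, 3.01, 3.01, 3.14, 3.14, 3.14].

INTERFACE

Orientations are given as a rotation vector (axis times angle).
In Python, from bench import state, vision, robot gives the robot as it stands.
- The arm moves only by the shell command python3 -m creep 'ROWS' [OPENING] [FORCE]. ROWS is JSON, a list of rows, each a list of 4 numbers: the shift along the tool's x, y, z each as a share of 40 mm, from -1 to 1, then the turn about the tool's z as a share of 4 degrees, from -1 to 1. In form: [[dx, dy, dz, twist], ...]. A call has 1 to 8 rows; each row shifts and turns the commanded pose from where the row before left it, along the tool's axes as they then stand; what a row does not reach is not made up. A row lasts 1/12 s, in which the tool goes at most 41.7 mm and 7.16 degrees, less where a joint would pass 70% of its speed; a pose out of reach is approached as far as the arm can. A call with a number of a shift or a turn outside -1 to 1 is refused whole. A call with a gripper value outside its range is refused whole. OPENING is the opening, from 0 (shut) to 1 (fully open), set as the call begins (- or left out, the last holds). The fingers move at their own pace and stop on an object; FORCE is the grip in N (left out, the last holds). Time passes only in rows, so rows that do not move let the fingers close. It gives the time, the measured TCP pose, the force, the opening and the grip force at its end, in the units of the state.
- state(): the state, without advancing time (a new reading comes with each control period).
- vision.capture(name): name is "scene" or "top" or "wrist"; returns the picture (384x512x3 uint8, red, green, blue); there is no depth.
- vision.camera_params(name): a dict with "fx", "fy", "cx", "cy" (pixels), "position" and "attitude" of the camera in the world. Camera axes: x right, y down, z forward; pixel columns grow to the right and rows downward; lengths in m; the calibration is good to about 2 mm. A picture is of the moment at which its call begins: read the wrist's pose just before it. camera_params takes no time and is no camera call; for the wrist camera it gives the pose at the moment of the call.
- robot.hand_in(): hands the job in; it is judged then, once.
The state is a dict: "time": time; "joints": joint angles; "joint_vel": joint speeds; "joint_torque": joint torques, N m; "ee_pos": TCP position; "tool_rot": TCP orientation; "wrist_force": force on the tool from outside, world axes, zero at the start; "ft_torque": the same for the moment, N m; "finger_gap": opening from 0.0 (shut) to 1.0 (fully open); "grasp_force": force on a finger pad.
Only numpy, scipy, OpenCV 4.12 (cv2) and the standard library are available. Lean on these libraries where they do the work, as an engineer would, in place of code of your own. Each camera call takes 0.05 s, during which the arm holds its last target. There are 200 camera calls.

TASK

Set up the bottle-cap sealer: turn only the black outer collar of its double knob clockwise until its yellow lug comes up snug against the rubber pad of the red stop and hold it pressed there for a moment, firmly but without forcing it, leaving the small silver inner knob where it is set. Then let go and press the green start button fully down, and let it come up again. Do not push the bottles, the jar or the carton about.

Things in the scene. Friction and masses are not known exactly. Their poses are not given: they have to be found in the camera images.
- sealer: White bench cap sealer, fixed to the counter, a low console 240 (its x) x 360 (its y) x 50 mm high; its origin is the centre of its underside, on the work surface, z up. Its flat top is at z = 50 mm. The double knob's upright axis is at x = 30, y = -90 mm in this frame, the start button at x = -75, y = -90. On the left half (centred on y = 110) a column and a sealing head stand up to 255 mm high, with a bottle on a steel plate under the head.
- coarse_grip (a point): Point on the knobs' axis, 22 mm above the console top, the height to grip the outer collar. The collar is a black ribbed round knob of 56 mm diameter, its grip surface from 10 to 34 mm above the console top; the inner knob rises on top of it. Below 10 mm lie a 60 mm skirt, the lug and the stop, which the fingers clear if the fingertips stay at 13 mm or more above the console top. Nothing else stands within 75 mm of the axis.
- coarse (a joint): Turning angle of the outer collar (rad), growing clockwise seen from above. At 0 the leading face of its lug points along the sealer's +y, at 1.57 along its +x. The collar drags with about 0.12 N m and stays where it is left. It comes up against the pad of the red stop a little before coarse = stop.
- stop (a joint): Angle of the red stop bracket's front face (rad), same zero and direction as coarse: 1.2 to 1.5 (the collar starts at 0 to 0.5). It is clamped and does not move. A black rubber pad sticks out of this face towards the lug by 1 to 10 mm, different each time and not measured: the lug meets the pad between coarse = stop - 0.27 and stop - 0.03, which has to be felt.
- coarse_lug (a point): Middle of the leading face of the yellow lug on the outer collar: 37 mm from the axis, 6.5 mm above the console top. The lug is 8 mm wide, 7 mm high and reaches 43 mm from the axis.
- stop_face (a point): Middle of the red bracket's front face, 37 mm from the axis, 6.5 mm above the console top. Bracket 14 mm wide, 8 high, out to 44 mm from the axis; pad 6 mm high. The pad yields 1 mm (0.027 rad) for 16 N. The lug is snug from 4 N on the pad, held 0.3 s (at the collar 0.15 N m on top of its drag); above 20 N (0.7 N m on top of the drag) the pad is overstrained.
- fine_mark (a point): End of the red line on top of the inner knob, 12 mm from the axis and 53 mm above the console top. The inner knob is a bare aluminium cylinder of 28 mm diameter, from 35 to 53 mm above the console top, on the same axis; it turns at a touch (8 N mm). It must not be turned.
- start_top (a point): Centre of the top of the green start button, 28 mm in diameter, to the robot's side of the double knob (105 mm from its axis). Pressed straight down.
- start (a joint): Travel of the start button (m): 0 up, 0.006 fully down, with a spring that takes 5 N when fully down and brings it up again.
- oil: Amber bottle, 40 mm diameter, 95 mm high, standing on the plate under the sealing head; origin at its underside.
- balm: White jar with green cap, 54 mm diameter, 50 mm high, on the counter; origin at its underside.
- tester: Slim green glass bottle, 36 mm diameter, 90 mm high, on the counter; origin at its underside.
- carton: Red carton with a gold band, 40 x 40 x 85 mm, standing on the counter; origin at its underside.

How it is judged:
By the outcome, as a careful person would: the job done as asked, in the order asked, and still so for the second after the job is handed in, with the robot touching nothing.
It also fails if it takes over 64 s, if anything falls off the work surface, if the arm or the gripper's body presses on something with over 40 N, if the wrist force passes 120 N, or if a joint passes its speed limit or range.

## Working session

There is one attempt and no reset: what is moved stays moved. The work goes in short steps, Python scripts to look and compute and a shell command to move; the robot and the scene stay as the last step left them, time stands still between calls to the robot, and variables do not carry over. Pictures are saved under pics/ and viewed, at most 10 in all, crops included, and the job is handed in when it is done.

```bash
mkdir -p pics; cat > h.py <<'E'
import numpy as np, cv2
from scipy.spatial.transform import Rotation as R
from bench import state, vision, robot
def snap(n,f):
    p=vision.camera_params(n); im=vision.capture(n); cv2.imwrite('pics/'+f+'.png',im[:,:,::-1]); return im,p
def rot(p):
    a=np.array(p['attitude'],float)
    return a if a.shape==(3,3) else (R.from_rotvec(a).as_matrix() if a.size==3 else R.from_quat(a).as_matrix())
def ray(p,uv):
    d=rot(p)@np.array([(uv[0]-p['cx'])/p['fx'],(uv[1]-p['cy'])/p['fy'],1]); return np.array(p['position']),d
def plane(p,uv,z):
    o,d=ray(p,uv); return o+d*(z-o[2])/d[2]
def two(p,a,q,b):
    o,d=ray(p,a);o2,e=ray(q,b); s=np.linalg.lstsq(np.c_[d,-e],o2-o,rcond=None)[0]
    x=o+d*s[0];y=o2+e*s[1]; return (x+y)/2,np.linalg.norm(x-y)
E
python3 - <<'E'
from h import *
a,p=snap('top','t0');b,q=snap('scene','s0');snap('wrist','w0')
print(p,q);print(state()); print(vision.camera_params('wrist'),robot.hold_point_z)
cv2.imwrite('pics/ts.png',np.hstack([cv2.resize(x,(800,600))[:, :] for x in [a]])[:,:,::-1])
E
```

```text
{'fx': 418.2732515794095, 'fy': 418.2732515794095, 'cx': 261.0461079695424, 'cy': 195.43907365593563, 'position': array([0.43158519, 0.05341165, 0.9307248 ]), 'attitude': array([-2.12196133,  2.14325134, -0.11712997])} {'fx': 348.37193342404794, 'fy': 348.37193342404794, 'cx': 258.2657055603342, 'cy': 190.42184343325573, 'position': array([ 1.26315299, -0.06047963,  0.53440994]), 'attitude': array([-1.74577844, -1.41523246,  0.78807178])}
{'time': 0.15, 'joints': array([-1.22819279,  0.41175559, -0.01273265,  1.59682627,  0.00557522,
        1.13432719, -0.08219616]), 'joint_vel': array([ 0.00107473, -0.00289433,  0.00100912, -0.00264185,  0.00074984,
        0.00054588,  0.00068034]), 'joint_torque': array([ 1.18684256e-03, -6.01037908e+01,  6.82630409e-01, -2.99646109e+01,
        1.38643803e-02,  7.97259825e-03,  4.33668436e-05]), 'ee_pos': array([0.24944003, 0.5726168 , 0.20673205]), 'tool_rot': array([-6.40664192e-01, -3.07536551e+00,  1.98724958e-03]), 'wrist_force': array([ 0.59426214,  0.52719748, -0.5188018 ]), 'ft_torque': array([0.06122344, 0.0092347 , 0.02139611]), 'grasp_force': 0.0, 'finger_gap': 1.000463358105196}
{'fx': 300.83861699971317, 'fy': 300.83861699971317, 'cx': 256.8574070899817, 'cy': 188.56029905366557, 'position': array([0.18495353, 0.60076542, 0.372339  ]), 'attitude': array([2.42491758, 1.58961406, 0.2213835 ])} -0.0187
```

View pics/t0.png

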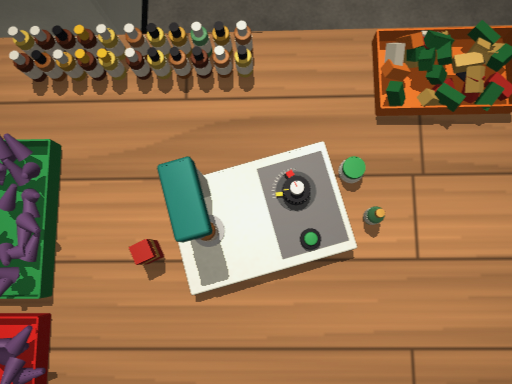

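View pics/s0.png

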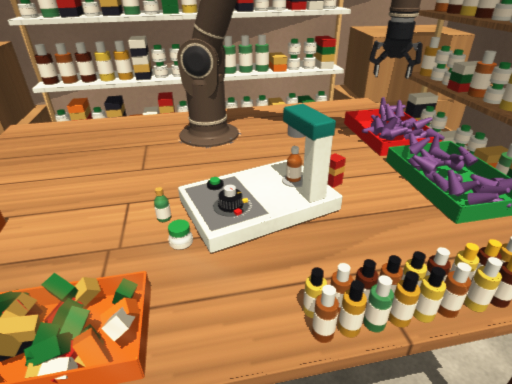

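The top view shows the knob at about (297,187), the lug at (278,194), the red stop at (290,174), the button at (311,239), the jar at (353,168) and the tester bottle at (375,215). The scene view shows the same layout, with the sealing head between the gripper and the knob.

```bash
cat > m.py <<'E'
from h import *
def cen(im,lo,hi,box,ch=None):
    h=cv2.cvtColor(im,cv2.COLOR_RGB2HSV); m=cv2.inRange(h,np.array(lo),np.array(hi)); k=np.zeros_like(m); x0,y0,x1,y1=box; k[y0:y1,x0:x1]=m[y0:y1,x0:x1]
    n,l,s,c=cv2.connectedComponentsWithStats(k)
    if n<2: return None
    i=1+np.argmax(s[1:,4]); return c[i],s[i].tolist()
C=dict(green=((45,90,50),(85,255,255)),yellow=((22,120,120),(35,255,255)),red=((0,150,120),(8,255,255)),silver=((0,0,150),(180,60,255)))
E
python3 - <<'E'
from m import *
a=cv2.imread('pics/t0.png')[:,:,::-1].copy();b=cv2.imread('pics/s0.png')[:,:,::-1].copy()
p=vision.camera_params('top');q=vision.camera_params('scene')
bt=dict(green=(298,225,325,252),yellow=(270,185,290,202),red=(280,166,298,182),silver=(285,175,310,200))
bs=dict(green=(203,172,226,192),yellow=(238,195,254,208),red=(230,205,246,220),silver=(220,182,240,198))
for k in C:
    u=cen(a,*C[k],bt[k]);v=cen(b,*C[k],bs[k]);print(k,u,v)
    if u and v: print(two(p,u[0],q,v[0]))
P=lambda u,z:plane(p,u,z)
# console outline corners
print([P(u,.05).round(3) for u in [(325,144),(355,246),(193,293)]])
print(P((353,168),.05),P((375,214),.09))
E
```

```text
green (array([310.54545455, 238.14285714]), [304, 232, 14, 14, 154]) (array([214.45333333, 180.64      ]), [209, 177, 12, 8, 75])
(array([ 0.46580928, -0.01912569,  0.06499574]), np.float64(0.0017442059994227767))
yellow (array([279. , 193.5]), [276, 192, 7, 4, 28]) (array([244.70833333, 199.70833333]), [242, 198, 6, 5, 24])
(array([0.56053609, 0.04473598, 0.0573413 ]), np.float64(0.002753345322259969))
red (array([289.52380952, 173.38095238]), [286, 170, 8, 8, 42]) (array([237.47826087, 211.2173913 ]), [234, 208, 8, 7, 46])
(array([0.60342631, 0.02098934, 0.05654862]), np.float64(0.0010946612892156879))
silver (array([296.6993007 , 187.03496503]), [290, 181, 14, 13, 143]) (array([229.38582677, 189.59055118]), [223, 184, 13, 13, 127])
(array([0.56746292, 0.0086833 , 0.09595132]), np.float64(0.0014393550361855116))
[array([ 0.668, -0.057,  0.05 ]), array([ 0.449, -0.113,  0.05 ]), array([0.355, 0.224, 0.05 ])]
[ 0.61440929 -0.11512058  0.05      ] [ 0.51166893 -0.14756254  0.09      ]
```

The measurements agree with the text: the button is 105 mm from the knob axis, and the sealer yaw is about 0.26. Coarse is about 0.2 and stop about 1.3. I'll rise first, then cross above the head.

```bash
python3 -m creep '[[0,0,-1,0],[0,0,-1,0],[0,0,-1,0],[0,0,-1,0],[-0.8,-0.6,0,0],[-0.8,-0.6,0,0],[-0.8,-0.6,0,0],[-0.8,-0.6,0,0]]' 1 && python3 -m creep '[[-0.8,-0.6,0,0],[-0.8,-0.6,0,0],[-0.8,-0.6,0,0],[-0.8,-0.6,0,0],[-0.8,-0.6,0,0],[-0.8,-0.6,0,0],[-0.8,-0.6,0,0],[-0.8,-0.6,0,0]]' && python3 -m creep '[[-0.8,-0.6,0,0],[-0.8,-0.6,0,0],[-0.8,-0.6,0,0],[-0.8,-0.6,0,0],[0,0,0.9,0],[0,0,0.9,0],[0,0,0,0],[0,0,0,0]]'
```

```text
time: 0.82
ee_pos: [0.3291, 0.4322, 0.3673]
tool_rot: [-0.64, -3.076, 0.0]
wrist_force: [1.8, 0.6, 0.1]
finger_gap: 1.002
grasp_force: 0.0
time: 1.48
ee_pos: [0.4871, 0.1537, 0.3674]
tool_rot: [0.641, 3.076, 0.0]
wrist_force: [1.1, 0.7, -0.7]
finger_gap: 1.0
grasp_force: 0.0
time: 2.15
ee_pos: [0.5645, 0.0167, 0.2943]
tool_rot: [-0.64, -3.072, 0.002]
wrist_force: [0.2, 0.7, 1.0]
finger_gap: 0.999
grasp_force: 0.0
```

```bash
python3 - <<'E'
from m import *
im,p=snap('wrist','w1');print(state()['joints'].round(3),p['position'])
for n,z,X in [('axis',.103,(.567,.009)),('btn',.065,(.466,-.019))]:
    v=rot(p).T@(np.array([*X,z])-p['position']);print(n,p['fx']*v[0]/v[2]+p['cx'],p['fy']*v[1]/v[2]+p['cy'])
E
```

```text
[-0.456  0.252  0.428  1.638 -0.108  1.275  1.152] [0.50061856 0.04475108 0.46019453]
axis 252.30624646755797 168.10795479244132
btn 200.15982774451155 98.40176049538005
```

View pics/w1.png

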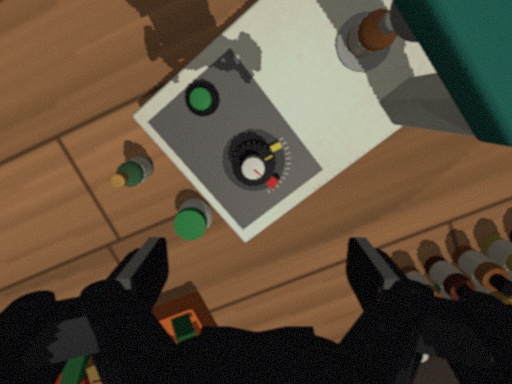

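The wrist view agrees with the projections: silver knob near (252,168), button (201,98), lug (276,147) and stop (273,183). I'll centre, go lower and measure again.

```bash
python3 -m creep '[[-0.13,-0.15,0.8,0],[0,0,0.8,0],[0,0,0.75,0],[0,0,0,0],[0,0,0,0]]' && python3 - <<'E'
from m import *
im,p=snap('wrist','w2');im1=cv2.imread('pics/w1.png')[:,:,::-1].copy()
s=state();print(s['ee_pos'],s['ft_torque'],s['wrist_force'],p['position'])
v=rot(p).T@(np.array([.567,.009,.103])-p['position']);c=(int(p['fx']*v[0]/v[2]+p['cx']),int(p['fy']*v[1]/v[2]+p['cy']));print(c)
def circ(im,x,y,r):
    h=cv2.cvtColor(im,cv2.COLOR_RGB2HSV); return cen(im,*C['silver'],(x-r,y-r,x+r,y+r))
u=circ(im,*c,35);print(u, plane(p,u[0],.103))
print(circ(im1,252,168,20))
for k in('yellow','red','green'):
    w=cen(im,*C[k],(max(c[0]-130,0),max(c[1]-130,0),c[0]+90,c[1]+90));print(k,w,w and plane(p,w[0],.0585 if k!='green' else .065))
cv2.imwrite('pics/w2c.png',cv2.resize(im[max(c[1]-120,0):c[1]+100,max(c[0]-140,0):c[0]+120],None,fx=2.5,fy=2.5)[:,:,::-1])
E
```

```text
time: 2.62
ee_pos: [0.5686, 0.0095, 0.2029]
tool_rot: [0.639, 3.076, 0.0]
wrist_force: [0.4, -0.7, -0.1]
finger_gap: 0.999
grasp_force: 0.0
[0.5695229  0.0094059  0.20408565] [ 0.01481862  0.0251102  -0.01763924] [0.46592503 0.17640201 1.71155145] [0.50391757 0.03741236 0.36846143]
(255, 181)
(array([256.05050505, 180.85016835]), [242, 168, 29, 28, 594]) [0.56666981 0.00940706 0.103     ]
(array([252.5393586 , 167.86880466]), [242, 158, 22, 21, 343])
yellow (array([285.37391304, 151.71304348]), [278, 146, 15, 12, 115]) [0.56070857 0.04498856 0.0585    ]
red (array([280.53333333, 197.24166667]), [273, 191, 15, 13, 120]) [0.60449758 0.02168843 0.0585    ]
green (array([179.21280992, 248.07747934]), [161, 230, 37, 38, 968]) [ 0.61243333 -0.10379092  0.065     ]
```

View pics/w2c.png

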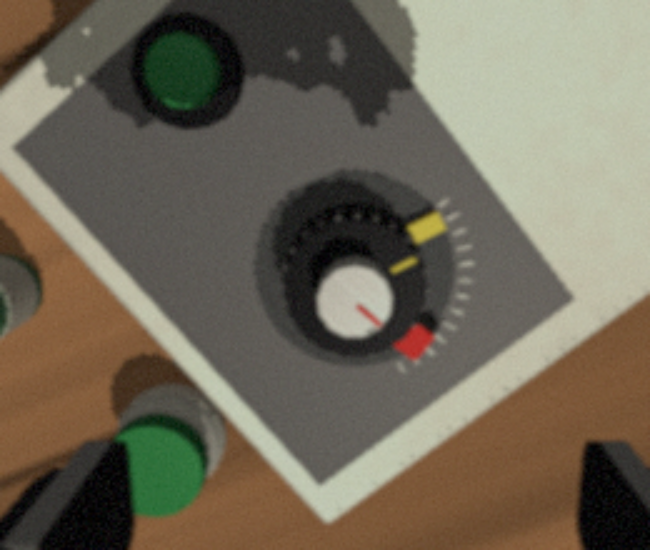

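The close view shows the silver knob at (355,300) in the crop, the lug at (427,227), and the stop at (413,342) with its black pad towards the lug. The axis is (0.567, 0.009), and I expect contact after roughly 49–62° of turn. Next I descend and grip.

```bash
python3 -m creep '[[0.05,-0.02,0.7,0],[0,0,0.7,0],[0,0,0.7,0],[0,0,0.7,0],[0,0,0.4,0],[0,0,0.2,0],[0,0,0.1,0],[0,0,0,0]]' && python3 -m creep '[[0,0,0,0],[0,0,0,0],[0,0,0,0],[0,0,0,0],[0,0,0,0],[0,0,0,0]]' 0.72 40 && python3 - <<'E'
from h import *
s=state();print(s['ee_pos'],s['ft_torque'],s['wrist_force'])
E
```

```text
time: 3.33
ee_pos: [0.5673, 0.0092, 0.0628]
tool_rot: [0.64, 3.074, 0.001]
wrist_force: [0.0, 0.4, -0.1]
finger_gap: 1.003
grasp_force: 0.0
time: 3.83
ee_pos: [0.566, 0.009, 0.0616]
tool_rot: [0.641, 3.075, 0.0]
wrist_force: [0.7, -0.3, -0.1]
finger_gap: 0.717
grasp_force: 0.0
[0.56597372 0.00901548 0.06164935] [-0.00195829  0.03974196  0.03675481] [ 0.72300212 -0.27700356 -0.07429975]
```

```bash
python3 -m creep '[[0,0,-0.03,0],[0,0,0,0],[0,0,0,0],[0,0,0,0],[0,0,0,0],[0,0,0,0],[0,0,0,0]]' 0.5 50 && python3 - <<'E'
from h import *
s=state();print(s['ee_pos'],s['ft_torque'],s['wrist_force'])
E
```

```text
time: 4.42
ee_pos: [0.5659, 0.009, 0.0626]
tool_rot: [-0.641, -3.076, -0.0]
wrist_force: [0.5, 0.2, -0.4]
finger_gap: 0.502
grasp_force: 0.0
[0.56588109 0.00899138 0.06256483] [-0.00522511  0.01139779  0.01679182] [ 0.49885576  0.15739457 -0.38529278]
```

No contact at 0.5, so I'll look.

```bash
python3 - <<'E'
from h import *
im,p=snap('wrist','w3')
for z in (.084,.103):
  v=rot(p).T@(np.array([.567,.009,z])-p['position']);print(p['fx']*v[0]/v[2]+p['cx'],p['fy']*v[1]/v[2]+p['cy'])
cv2.imwrite('pics/w3c.png',cv2.resize(im[150:384,120:400],None,fx=2.5,fy=2.5)[:,:,::-1])
E
```

```text
258.0589578236751 243.68260587212103
258.21122283562147 262.10959807054235
```

View pics/w3c.png

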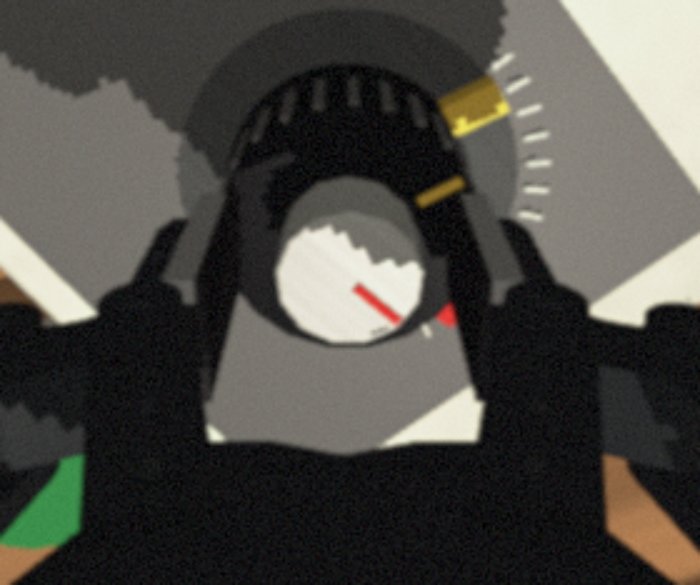

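The picture shows the fingertips straddling the collar (crop x of about 235 and 475), just about touching. I'll close further in small steps.

```bash
python3 -m creep '[[0,0,0,0],[0,0,0,0],[0,0,0,0]]' 0.44 50 && python3 -m creep '[[0,0,0,0],[0,0,0,0],[0,0,0,0]]' 0.38 50; python3 - <<'E'
from h import *
s=state();print(s['ee_pos'],s['ft_torque'],s['wrist_force'])
E
```

```text
time: 4.72
ee_pos: [0.5659, 0.009, 0.0626]
tool_rot: [-0.641, -3.076, 0.0]
wrist_force: [0.5, 0.0, -0.8]
finger_gap: 0.439
grasp_force: 0.0
time: 4.97
ee_pos: [0.5659, 0.009, 0.0626]
tool_rot: [-0.641, -3.076, -0.0]
wrist_force: [-0.2, -0.6, 0.1]
finger_gap: 0.377
grasp_force: 0.0
[0.56587533 0.0089704  0.06257467] [0.01761169 0.00846024 0.03906028] [-0.17293682 -0.62811748  0.14377547]
```

```bash
python3 - <<'E'
from h import *
im,p=snap('wrist','w4'); snap('scene','s4')
s=cv2.imread('pics/s4.png')[120:250,150:330]
a=cv2.resize(im[190:384,140:380],None,fx=2,fy=2)[:,:,::-1]
b=cv2.resize(s,None,fx=2.2,fy=2.2)
c=np.zeros((600,800,3),np.uint8);c[:a.shape[0],:a.shape[1]]=a; 
b=cv2.resize(s,(320,231));c[:231,480:]=b
cv2.imwrite('pics/w4c.png',c[:390])
E
```

```text
(no output)
```

View pics/w4c.png

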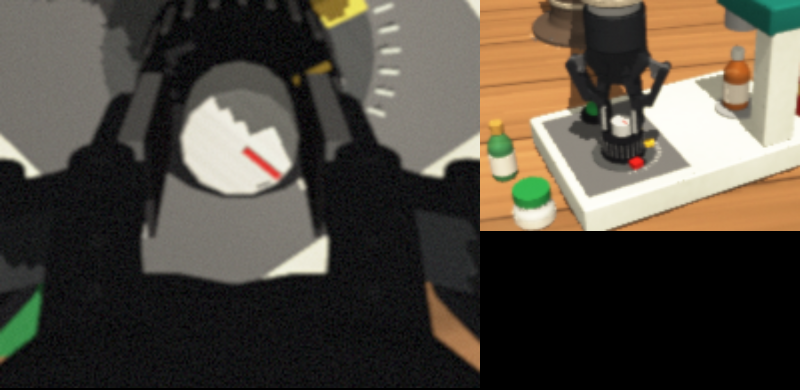

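The fingers appear to be above the collar, around the inner knob. They aren't touching it: the red line is unchanged. I'll work out the real fingertip height from the pictures.

```bash
python3 - <<'E'
from h import *
s=state();T=R.from_rotvec(s['tool_rot']).as_matrix();e=s['ee_pos'];print(e)
for n in('wrist','scene'):
  p=vision.camera_params(n)
  for b in (0,.01,.02,.03):
    o=[]
    for x in(-.011,.011):
      for y in(-.016,.016):
        v=rot(p).T@(e+T@np.array([x,y,-b])-p['position']);o.append((round(p['fx']*v[0]/v[2]+p['cx']),round(p['fy']*v[1]/v[2]+p['cy'])))
    print(n,b,o)
a=cv2.imread('pics/s4.png')[160:215,195:265];b=cv2.imread('pics/w4.png')[200:300,180:330]
c=np.zeros((440,790,3),np.uint8);c[:275,:350]=cv2.resize(a,(350,275));g=np.clip(cv2.resize(b,(435,290)).astype(float)*2.5,0,255);c[:290,355:790]=g
cv2.imwrite('pics/z.png',c[:290])
E
```

```text
[0.56590329 0.00900898 0.06260369]
wrist 0 [(231, 243), (284, 243), (230, 208), (285, 208)]
wrist 0.01 [(229, 251), (285, 251), (228, 214), (286, 214)]
wrist 0.02 [(228, 259), (287, 259), (226, 221), (288, 221)]
wrist 0.03 [(226, 269), (289, 269), (224, 229), (290, 229)]
scene 0 [(222, 203), (235, 204), (225, 198), (237, 199)]
scene 0.01 [(222, 199), (235, 201), (225, 194), (237, 196)]
scene 0.02 [(222, 196), (235, 197), (224, 191), (237, 192)]
scene 0.03 [(221, 192), (235, 194), (224, 187), (237, 189)]
```

View pics/z.png

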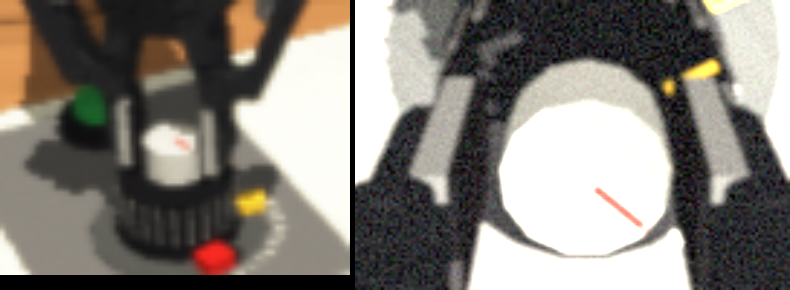

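The tips sit at about collar-top height, roughly 20 mm behind the reported TCP. I'll open past the collar, then step down and test the closing to find its top by touch.

```bash
python3 -m creep '[[0.02,0,0,0],[0,0,0,0],[0,0,0,0],[0,0,0,0],[0,0,0,0],[0,0,0.1,0],[0,0,0,0],[0,0,0,0]]' 0.78 30 && python3 -m creep '[[0,0,0,0],[0,0,0,0],[0,0,0,0],[0,0,0,0]]' 0.6 30; python3 - <<'E'
from h import *
s=state();print(s['ee_pos'],s['ft_torque'],s['wrist_force'])
im,p=snap('scene','s5');im2,_=snap('wrist','w5')
a=im[160:215,195:265];b=im2[180:300,170:350]
c=np.zeros((290,790,3),np.uint8);c[:275,:350]=cv2.resize(a,(350,275));c[:290,355:790]=np.clip(cv2.resize(b,(435,290)).astype(float)*2,0,255)
cv2.imwrite('pics/z5.png',c[:,:,::-1])
E
```

```text
time: 5.73
ee_pos: [0.5649, 0.0093, 0.0583]
tool_rot: [-0.641, -3.075, 0.0]
wrist_force: [0.2, -0.0, 0.3]
finger_gap: 0.777
grasp_force: 0.0
time: 6.07
ee_pos: [0.5652, 0.0093, 0.0587]
tool_rot: [0.641, 3.075, 0.0]
wrist_force: [0.4, 1.5, -0.2]
finger_gap: 0.604
grasp_force: 0.0
[0.56520771 0.00931588 0.05865098] [-0.00795772 -0.01194885 -0.0023889 ] [ 0.36435041  1.4757987  -0.1989231 ]
```

View pics/z5.png

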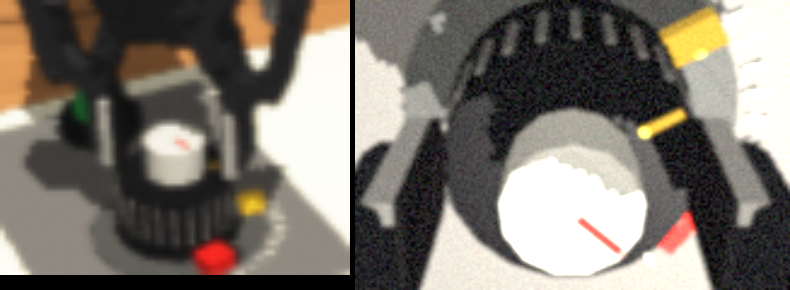

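The fingers are still at or just above the collar's top edge, with the inner-knob line unchanged. I'll continue down in steps.

```bash
python3 -m creep '[[0.04,-0.01,0,0],[0,0,0,0],[0,0,0,0],[0,0,0.12,0],[0,0,0,0]]' 0.78 30 && python3 -m creep '[[0,0,0,0],[0,0,0,0],[0,0,0,0],[0,0,0,0]]' 0.58 30; python3 - <<'E'
from h import *
s=state();print(s['ee_pos'],s['ft_torque'],s['wrist_force'])
E
```

```text
time: 6.58
ee_pos: [0.5631, 0.0096, 0.0531]
tool_rot: [-0.64, -3.075, 0.0]
wrist_force: [-1.4, -0.3, -1.7]
finger_gap: 0.783
grasp_force: 0.0
time: 6.92
ee_pos: [0.564, 0.0111, 0.0544]
tool_rot: [0.639, 3.075, 0.003]
wrist_force: [-1.4, 3.5, 5.7]
finger_gap: 0.621
grasp_force: 30.4
[0.56398025 0.01107389 0.05436459] [0.92516069 0.23596126 0.01589128] [-1.36022451  3.5070179   5.6516295 ]
```

There's contact at the top edge now. I'll open, recentre in x (I'd shifted the wrong way) and go deeper.

```bash
python3 -m creep '[[-0.08,-0.04,0,0],[0,0,0,0],[0,0,0,0],[0,0,0.1,0],[0,0,0.1,0],[0,0,0,0],[0,0,0,0]]' 0.85 30 && python3 -m creep '[[0,0,0,0],[0,0,0,0],[0,0,0,0],[0,0,0,0],[0,0,0,0]]' 0.58 30; python3 - <<'E'
from h import *
s=state();print(s['ee_pos'],s['ft_torque'],s['wrist_force'])
E
```

```text
time: 7.5
ee_pos: [0.5654, 0.0067, 0.0452]
tool_rot: [-0.641, -3.075, 0.001]
wrist_force: [0.3, -0.4, -0.0]
finger_gap: 0.852
grasp_force: 0.0
time: 7.92
ee_pos: [0.5674, 0.0095, 0.0468]
tool_rot: [0.638, 3.074, 0.005]
wrist_force: [2.0, 6.9, 3.4]
finger_gap: 0.64
grasp_force: 30.9
[0.56741454 0.00946635 0.04681827] [ 1.35752251 -0.29013663 -0.12763378] [2.00108742 6.8737927  3.38003676]
```

```bash
python3 -m creep '[[-0.02,0.085,0,0],[0,0,0,0],[0,0,0,0],[0,0,0.15,0],[0,0,0,0],[0,0,0,0]]' 0.85 50 && python3 -m creep '[[0,0,0,0],[0,0,0,0],[0,0,0,0],[0,0,0,0],[0,0,0,0]]' 0.5 50; python3 - <<'E'
from h import *
s=state();print(s['ee_pos'],s['ft_torque'],s['wrist_force'])
im,p=snap('scene','s6');im2,_=snap('wrist','w6')
a=im[160:215,195:265];b=im2[170:290,170:350]
c=np.zeros((290,790,3),np.uint8);c[:275,:350]=cv2.resize(a,(350,275));c[:290,355:790]=np.clip(cv2.resize(b,(435,290)).astype(float)*2,0,255)
cv2.imwrite('pics/z6.png',c[:,:,::-1])
E
```

```text
time: 8.42
ee_pos: [0.5673, 0.0092, 0.0392]
tool_rot: [-0.641, -3.074, 0.001]
wrist_force: [-0.1, 0.1, 0.5]
finger_gap: 0.848
grasp_force: 0.0
time: 8.83
ee_pos: [0.5679, 0.0095, 0.0401]
tool_rot: [0.641, 3.075, 0.0]
wrist_force: [-2.6, -1.2, 5.2]
finger_gap: 0.637
grasp_force: 52.3
[0.56786401 0.00945316 0.04007902] [-0.11630185  0.54428846 -0.02131306] [-2.58688115 -1.22924691  5.18810303]
```

View pics/z6.png

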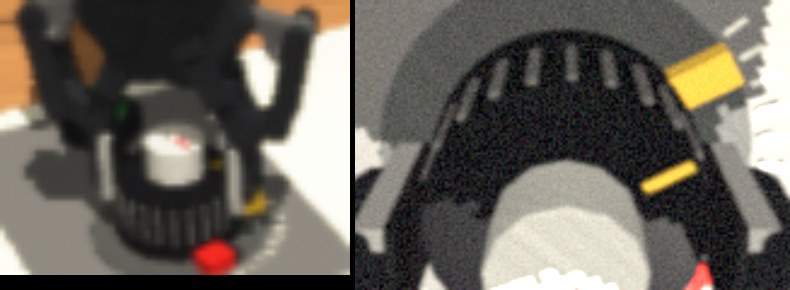

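The picture shows the grip on the collar's ribs at gap 0.637, which matches 56 mm, with the inner knob clear. Now I turn clockwise.

```bash
cat > f.py <<'E'
from h import *
s=state();T=R.from_rotvec(s['tool_rot']).as_matrix();print(s['ee_pos'].round(4),s['ft_torque'].round(3),s['wrist_force'].round(1),'yaw',round(np.degrees(np.arctan2(T[1,0],T[0,0])),2),'j7',s['joints'][6].round(3),s['joint_torque'][6].round(3),s['grasp_force'],s['finger_gap'])
E
python3 f.py; python3 -m creep '[[0,0,0,0.5],[0,0,0,0.5],[0,0,0,0.5],[0,0,0,0.5]]' >/dev/null; python3 f.py;python3 -m creep '[[0,0,0,0.8],[0,0,0,0.8],[0,0,0,0.8],[0,0,0,0.8],[0,0,0,0.8],[0,0,0,0.8],[0,0,0,0.8],[0,0,0,0]]'>/dev/null; python3 f.py
```

```text
[0.5679 0.0094 0.0401] [-0.156  0.525  0.009] [-2.9 -1.1  5.1] yaw 156.45 j7 1.291 0.02 52.30711340904236 0.6351738634381163
[0.5679 0.0095 0.0401] [-0.114  0.529  0.124] [-2.2 -0.6  5.6] yaw 148.38 j7 1.176 0.431 52.273380160331726 0.6361617809563237
[0.568  0.0097 0.0401] [-0.04   0.461 -0.108] [-2.  -0.5  6.3] yaw 125.87 j7 0.858 -0.632 52.36180901527405 0.6353314471824711
```

Drag reads about +0.12 N m as expected, and 30.6° is turned. I'll continue more slowly.

```bash
python3 -m creep '[[0,0,0,0.5],[0,0,0,0.5],[0,0,0,0.5],[0,0,0,0.5],[0,0,0,0.4],[0,0,0,0.4],[0,0,0,0.3],[0,0,0,0.2]]' >/dev/null; python3 f.py; python3 -m creep '[[0,0,0,0.2],[0,0,0,0.2],[0,0,0,0.2]]'>/dev/null; python3 f.py
```

```text
[0.5681 0.0097 0.0401] [-0.022  0.395  0.087] [-1.8  0.4  5.6] yaw 112.82 j7 0.674 -0.019 52.22999811172485 0.6382027069297587
[0.5681 0.0097 0.0401] [-0.011  0.419  0.125] [-1.3 -0.1  5.1] yaw 110.45 j7 0.641 0.098 52.219868302345276 0.6339017537517868
```

```bash
python3 -m creep '[[0,0,0,0.15],[0,0,0,0.15],[0,0,0,0.15]]' >/dev/null; python3 f.py; python3 -m creep '[[0,0,0,0.15],[0,0,0,0.15]]'>/dev/null; python3 f.py; python3 -m creep '[[0,0,0,0.15],[0,0,0,0]]'>/dev/null; python3 f.py
```

```text
[0.5681 0.0097 0.0401] [-0.018  0.348  0.046] [-1.6 -0.2  5.2] yaw 108.66 j7 0.616 0.043 52.214237451553345 0.6385001899785482
[0.5682 0.0097 0.0401] [-0.014  0.354  0.1  ] [-1.9  0.2  5. ] yaw 107.46 j7 0.599 0.044 52.20991909503937 0.6340713819928708
[0.5682 0.0097 0.0401] [-0.037  0.365  0.007] [-1.6 -0.6  5.7] yaw 106.84 j7 0.59 -0.132 52.29652941226959 0.6392317332951459
```

```bash
for i in 1; do python3 -m creep '[[0,0,0,0.15],[0,0,0,0.15]]' >/dev/null; python3 f.py; python3 -m creep '[[0,0,0,0.15]]'>/dev/null; python3 f.py; python3 -m creep '[[0,0,0,0.15]]'>/dev/null; python3 f.py; done
```

```text
[0.5682 0.0097 0.0401] [-0.063  0.309  0.164] [-2.2  0.4  5. ] yaw 105.66 j7 0.574 0.07 52.28695213794708 0.6360676704565745
[0.5682 0.0097 0.0401] [-0.018  0.355  0.134] [-1.5  0.2  4.9] yaw 105.06 j7 0.565 0.046 52.28589355945587 0.6354355736185152
[0.5682 0.0097 0.0401] [-0.007  0.351  0.123] [-2.3  0.6  5. ] yaw 104.45 j7 0.557 0.044 52.28444516658783 0.6350176944158131
```

```bash
python3 -m creep '[[0,0,0,0.15],[0,0,0,0.15]]' >/dev/null; python3 f.py; python3 -m creep '[[0,0,0,0.15]]'>/dev/null; python3 f.py; python3 -m creep '[[0,0,0,0.15]]'>/dev/null; python3 f.py
```

```text
[0.5682 0.0097 0.0401] [0.022 0.338 0.128] [-2.1 -1.   4.8] yaw 103.25 j7 0.54 0.043 52.28161633014679 0.6394902220408585
[0.5682 0.0097 0.0401] [-0.024  0.303  0.17 ] [-1.4  0.1  5.3] yaw 102.65 j7 0.532 0.043 52.2799676656723 0.6337149894856667
[0.5682 0.0097 0.0401] [-0.022  0.296  0.112] [-1.  -0.5  5. ] yaw 102.05 j7 0.523 0.043 52.27777540683746 0.6395958033240091
```

```bash
python3 -m creep '[[0,0,0,0.15],[0,0,0,0.15]]' >/dev/null; python3 f.py; python3 -m creep '[[0,0,0,0.1]]'>/dev/null; python3 f.py
```

```text
[0.5682 0.0097 0.0401] [-0.033  0.311  0.127] [-1.1 -0.5  5.7] yaw 100.86 j7 0.506 0.043 52.27449417114258 0.638581674159193
[0.5682 0.0097 0.0401] [-0.032  0.321  0.113] [-0.4 -0.2  4.3] yaw 100.45 j7 0.501 -0.059 52.27477312088013 0.6312751025364031
```

```bash
python3 -m creep '[[0,0,0,0.15]]' >/dev/null; python3 f.py
```

```text
[0.5682 0.0097 0.0401] [0.003 0.307 0.152] [-1.  -0.   5.5] yaw 99.86 j7 0.492 0.09 52.27669358253479 0.631374492615753
```

```bash
python3 -m creep '[[0,0,0,0.15],[0,0,0,0.15]]' >/dev/null; python3 f.py
```

```text
[0.5682 0.0097 0.0401] [-0.011  0.319  0.063] [-1.4  0.1  4.9] yaw 98.65 j7 0.475 0.044 52.274059653282166 0.6365121919316868
```

```bash
python3 -m creep '[[0,0,0,0.15]]' >/dev/null; python3 f.py
```

```text
[0.5682 0.0097 0.0401] [0.009 0.314 0.192] [-1.1  0.3  5. ] yaw 98.06 j7 0.467 -0.065 52.302095890045166 0.6369038290122621
```

```bash
python3 -m creep '[[0,0,0,0.12]]' >/dev/null; python3 f.py
```

```text
[0.5682 0.0097 0.0401] [-0.029  0.313  0.307] [-1.3  0.6  6.3] yaw 97.59 j7 0.461 -0.242 52.31523334980011 0.6386991513009876
```

Contact: the torque is rising above drag. One more small step.

```bash
python3 -m creep '[[0,0,0,0.12]]' >/dev/null; python3 f.py
```

```text
[0.5682 0.0098 0.0401] [-0.093  0.351  0.451] [-1.   0.4  4.8] yaw 97.13 j7 0.454 -0.323 52.3179566860199 0.6350282074204247
```

```bash
python3 -m creep '[[0,0,0,0.04],[0,0,0,0],[0,0,0,0]]' >/dev/null; python3 f.py; python3 -m creep '[[0,0,0,0],[0,0,0,0],[0,0,0,0],[0,0,0,0],[0,0,0,0]]' >/dev/null; python3 f.py
```

```text
[0.5682 0.0098 0.0401] [-0.048  0.348  0.344] [-0.8 -0.   5.8] yaw 97.0 j7 0.452 -0.36 52.32126295566559 0.6387312739696209
[0.5682 0.0098 0.0401] [0.017 0.29  0.382] [-1.8  0.7  4.3] yaw 97.0 j7 0.452 -0.361 52.32039391994476 0.6382111175777828
```

It was held about 0.7 s at 0.35–0.45 N m total: about 1.1° of pad compression, near 10 N. Release and rise.

```bash
python3 -m creep '[[0,0,0,0],[0,0,0,0],[0,0,0,0],[0,0,0,0],[0,0,-0.3,0],[0,0,-0.8,0],[0,0,-0.9,0],[0,0,-0.9,0]]' 0.9 && python3 -m creep '[[0,0,-1,0],[0,0,0,0],[0,0,0,0]]' && python3 - <<'E'
from m import *
im,p=snap('wrist','w7');s=state();print(s['ee_pos'],p['position'])
def pr(X):
    v=rot(p).T@(np.array(X)-p['position']);return np.array([p['fx']*v[0]/v[2]+p['cx'],p['fy']*v[1]/v[2]+p['cy']])
print(pr((.567,.009,.103)),pr((.466,-.019,.065)))
for k,z in (('yellow',.0585),('red',.0585),('green',.065)):
    X={'yellow':(.59,.03,.058),'red':(.604,.022,.058),'green':(.466,-.019,.065)}[k];c=pr(X).astype(int);r=30
    w=cen(im,*C[k],(max(c[0]-r,0),max(c[1]-r,0),c[0]+r,c[1]+r));print(k,c,w,w and plane(p,w[0],z))
E
python3 f.py
python3 -c "
import cv2;im=cv2.imread('pics/w7.png');cv2.imwrite('pics/w7c.png',cv2.resize(im,(768,576)))"
```

```text
time: 14.18
ee_pos: [0.5673, 0.0091, 0.1575]
tool_rot: [-2.084, -2.351, 0.002]
wrist_force: [0.4, 0.5, -0.2]
finger_gap: 0.902
grasp_force: 0.0
time: 14.43
ee_pos: [0.5694, 0.0095, 0.1991]
tool_rot: [2.081, 2.349, 0.007]
wrist_force: [0.1, 1.1, -1.0]
finger_gap: 0.902
grasp_force: 0.0
[0.5682447  0.00975073 0.19714741] [0.55952714 0.07855529 0.36471366]
[254.18542488 183.54470289] [154.11831239 188.75004453]
yellow [278 155] (array([283.88793103, 152.25      ]), [277, 146, 15, 13, 116]) [0.59452938 0.03373159 0.0585    ]
red [291 164] (array([290.66463415, 165.25609756]), [284, 158, 15, 16, 164]) [0.60347459 0.0211665  0.0585    ]
green [154 188] (array([153.57392996, 189.41634241]), [140, 177, 29, 25, 514]) [ 0.4654619  -0.01978704  0.065     ]
[0.5682 0.0098 0.1971] [ 0.034  0.005 -0.026] [-1.1  0.9  0.3] yaw 96.95 j7 0.312 -0.05 0.0 0.8964466380570522
```

View pics/w7c.png

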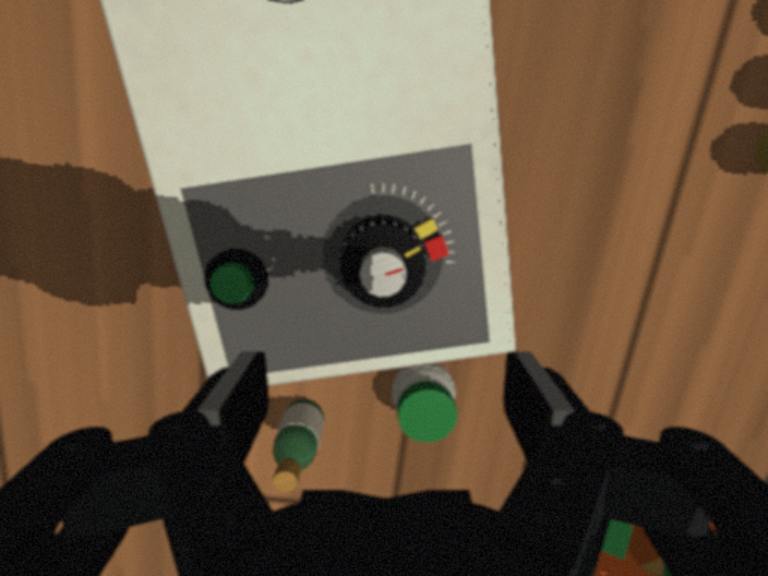

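The picture shows the lug (425,228) close against the pad and stop (437,247), and the inner-knob line consistent with the camera's turn, so unmoved. The button measures (0.4655, -0.0198). I go over it with the fingers shut.

```bash
python3 -m creep '[[-0.1,-0.66,0,0],[-0.1,-0.66,0,0],[-0.1,-0.66,0,0],[-0.11,-0.66,0,0],[0,0,0,0],[0,0,0,0],[0,0,0,0]]' 0 30 && python3 -m creep '[[0,0,0.7,0],[0,0,0.7,0],[0,0,0.6,0],[0,0,0.3,0],[0,0,0,0]]' && python3 f.py
```

```text
time: 15.07
ee_pos: [0.4652, -0.019, 0.1955]
tool_rot: [-2.082, -2.352, 0.0]
wrist_force: [-0.7, 0.1, 0.3]
finger_gap: -0.002
grasp_force: 0.0
time: 15.48
ee_pos: [0.4638, -0.0195, 0.1009]
tool_rot: [-2.081, -2.351, 0.008]
wrist_force: [-0.1, 0.5, -0.3]
finger_gap: -0.001
grasp_force: 0.0
[ 0.4638 -0.0195  0.1009] [-0.041  0.032 -0.008] [-0.1  0.5 -0.3] yaw 96.97 j7 0.392 0.469 0.0 -0.0013563478302042694
```

```bash
python3 -m creep '[[0,0,0.15,0],[0,0,0.15,0],[0,0,0.15,0],[0,0,0.1,0],[0,0,0,0]]' |egrep 'pos|force'; python3 -m creep '[[0,0,0.1,0],[0,0,0,0]]' |egrep 'pos|force'; python3 -m creep '[[0,0,0.08,0],[0,0,0,0]]' |egrep 'pos|force'
```

```text
ee_pos: [0.4649, -0.0193, 0.0814]
wrist_force: [-0.3, 0.7, -0.5]
grasp_force: 0.0
ee_pos: [0.465, -0.0193, 0.0776]
wrist_force: [-0.4, -0.7, 0.1]
grasp_force: 0.0
ee_pos: [0.465, -0.0194, 0.0744]
wrist_force: [-0.4, -0.0, 0.0]
grasp_force: 0.0
```

```bash
python3 -m creep '[[0,0,0.08,0],[0,0,0.07,0],[0,0,0,0]]' |egrep 'pos|force: \['; python3 -m creep '[[0,0,0.08,0],[0,0,0,0]]' |egrep 'pos|force: \[';python3 -m creep '[[0,0,0.06,0],[0,0,0,0]]' |egrep 'pos|force: \['
```

```text
ee_pos: [0.4648, -0.0194, 0.0681]
wrist_force: [-0.0, -0.3, 0.0]
ee_pos: [0.4648, -0.0194, 0.0649]
wrist_force: [-0.1, 0.6, 0.4]
ee_pos: [0.4649, -0.0194, 0.0627]
wrist_force: [0.4, -0.2, 0.0]
```

```bash
for i in 1; do python3 -m creep '[[0,0,0.07,0],[0,0,0,0]]' |egrep 'pos|force: \['; python3 -m creep '[[0,0,0.07,0],[0,0,0,0]]' |egrep 'pos|force: \[';python3 -m creep '[[0,0,0.07,0],[0,0,0,0]]' |egrep 'pos|force: \['; done
```

```text
ee_pos: [0.4649, -0.0194, 0.0598]
wrist_force: [1.0, 0.3, 0.4]
ee_pos: [0.4648, -0.0194, 0.057]
wrist_force: [-0.9, 0.0, -0.2]
ee_pos: [0.4649, -0.0194, 0.0542]
wrist_force: [-0.3, -0.1, -0.6]
```

```bash
python3 -m creep '[[0,0,0.07,0],[0,0,0,0]]' |egrep 'pos|force: \['; python3 -m creep '[[0,0,0.07,0],[0,0,0,0]]' |egrep 'pos|force: \[';python3 -m creep '[[0,0,0.06,0],[0,0,0,0]]' |egrep 'pos|force: \['
```

```text
ee_pos: [0.4649, -0.0194, 0.0514]
wrist_force: [0.3, -0.7, 0.3]
ee_pos: [0.4649, -0.0194, 0.0486]
wrist_force: [-0.3, 0.6, -0.7]
ee_pos: [0.4651, -0.0195, 0.0464]
wrist_force: [-0.4, 0.3, 2.0]
```

Touching the button now. I press on in small steps.

```bash
python3 -m creep '[[0,0,0.05,0],[0,0,0,0]]' |egrep 'pos|force: \['; python3 -m creep '[[0,0,0.05,0],[0,0,0,0]]' |egrep 'pos|force: \['
```

```text
ee_pos: [0.4651, -0.0194, 0.0445]
wrist_force: [-0.5, 0.1, 4.7]
ee_pos: [0.4651, -0.0195, 0.0425]
wrist_force: [0.2, -0.1, 5.2]
```

```bash
python3 -m creep '[[0,0,0.04,0],[0,0,0,0]]' |egrep 'pos|force: \['
```

```text
ee_pos: [0.4652, -0.0194, 0.0419]
wrist_force: [-5.3, 0.9, 20.6]
```

It's bottomed at 20 N, so the button is fully down. I retract well clear.

```bash
python3 -m creep '[[0,0,0,0],[0,0,-0.2,0],[0,0,-0.5,0],[0,0,-1,0],[0,0,-1,0],[0,0,-1,0],[0,0,0,0],[0,0,0,0]]' && python3 - <<'E'
from m import *
a=cv2.imread('pics/t0.png')[:,:,::-1].copy();q=vision.camera_params('scene')
b0=cv2.imread('pics/s0.png')[:,:,::-1].copy();b,_=snap('scene','s8')
for k,bx in dict(green=(203,172,226,192),yellow=(225,195,254,215),red=(230,203,246,220),silver=(220,182,240,198)).items():
    print(k,cen(b0,*C[k],bx),cen(b,*C[k],bx))
for n,bx in dict(jar=(165,215,195,250),tester=(150,185,176,222)).items(): print(n,cen(b0,*C['green'],bx),cen(b,*C['green'],bx))
E
```

```text
time: 18.98
ee_pos: [0.4665, -0.0189, 0.1908]
tool_rot: [2.081, 2.351, 0.007]
wrist_force: [0.1, -0.7, -0.2]
finger_gap: -0.004
grasp_force: 0.0
green (array([214.45333333, 180.64      ]), [209, 177, 12, 8, 75]) (array([214.27631579, 180.55263158]), [209, 177, 12, 8, 76])
yellow (array([244.70833333, 199.70833333]), [242, 198, 6, 5, 24]) (array([242.57894737, 207.84210526]), [240, 206, 6, 5, 19])
red (array([237.47826087, 211.2173913 ]), [234, 208, 8, 7, 46]) (array([237.44444444, 211.28888889]), [234, 208, 8, 7, 45])
silver (array([229.38582677, 189.59055118]), [223, 184, 13, 13, 127]) (array([229.41085271, 189.63565891]), [223, 184, 13, 13, 129])
jar (array([178.40728477, 228.04966887]), [168, 220, 21, 17, 302]) (array([178.40728477, 228.04966887]), [168, 220, 21, 17, 302])
tester (array([160.81818182, 201.66666667]), [155, 196, 13, 12, 132]) (array([160.81818182, 201.66666667]), [155, 196, 13, 12, 132])
```

The button is back up, the lug is at the stop, and the jar and tester have not moved. Handing in.

```bash
python3 -c "
from bench import robot;print(robot.hand_in())"
```

```text
the job is handed in; nothing more can be done
None
```

The job is handed in, result not shown: collar lug held on the stop's pad at about 10 N for 0.7 s and released, inner knob unmoved by its red line, start button pressed fully down and up again, and jar and tester unmoved (carton and oil bottle not re-measured).

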